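# Make up two repair kits from loose hardware on the workshop bench

### The arm

A 6-joint arm with a two-finger parallel gripper is mounted at the origin on the work surface. World frame = base frame: x ahead of the robot, y to its left, z up, the work surface at z = 0. Lengths are in m, angles in degrees, forces in N, time in s.
With the tool pointing down it reaches from about 0.4 to 0.825 m from the base axis. Payload 7 kg.
Tool frame: the origin (TCP) lies midway between the tips of the shut fingers; the grasp point (between the pads) lies 19 mm behind it; z points along the fingers, y is the line along which they close (so a half turn about z gives the same grasp; the last joint's range is limited). The gripper opens to 88 mm and grips with 3 to 60 N. Pads are 19 mm wide; open, the fingers measure 130 mm over their backs; the gripper's body (78 mm by 193 mm) begins 47 mm behind the grasp point.
Start: joints at [-57.347, 20.546, 0.682, 0, -70.136, -16.507], TCP at [0.188, -0.648, 0.227] pointing down, gripper open.
Joint ranges: [-176.03, 176.03], [-82.01, 121.73], [-58.28, 71.71], [-173.87, 95.51], [-174.79, -0.11], [-173.66, 173.66]. Speed limits (degrees/s): [136.94, 136.94, 172.46, 180, 180, 180].

### API

Orientations are given as [roll, pitch, yaw] about the fixed x, y, z axes, in that order (R = Rz(yaw) Ry(pitch) Rx(roll)).
In Python, from plant import r, eyes, workorder gives the robot as it stands.
- The arm moves only by the tool step_arm, never from a script. Its argument "plan" is a list of rows, each a list of 5 numbers: the shift along the tool's x, y, z each as a share of 25 cm, from -1 to 1, then the turn about the tool's z as a share of 60 degrees, from -1 to 1, then the finger opening in mm, from 0 to 87.6. In form: [[x, y, z, turn, jaw], ...]. A call has 1 to 12 rows; each row is the pose to reach, as a shift and turn from the pose commanded when the call began, along the tool's axes at that moment; what a row does not reach only later rows make up. A row lasts 1/12 s, in which the tool goes at most 41.7 mm and 7.16 degrees, less where a joint would pass 70% of its speed; a pose out of reach is approached as far as the arm can. A call with a number of a shift or a turn outside -1 to 1 is refused whole. A call with a gripper value outside its range is refused whole. The fingers move at their own pace and stop on an object; "newtons" is the grip in N (left out, the last holds). Time passes only in rows, so rows that repeat a pose let the fingers close. It gives the time, the measured TCP pose, the force, the opening and the grip force at its end, in the units of the state.
- r.get_state(): the state, without advancing time (a new reading comes with each control period).
- eyes.capture(name): name is "scene" or "top" or "wrist"; returns the picture (400x640x3 uint8, red, green, blue); there is no depth.
- eyes.camera_model(name): a dict with "fov_y" (degrees; the focal length in pixels is half the picture's height over the tangent of half this angle, whatever the lens; pixels are square), "cx", "cy" (the principal point, pixels), "world_to_cam" (4x4, takes a point from world to camera coordinates); the wrist camera has in their place "hand_eye" (4x4, takes a point from camera to tool coordinates, whose origin is the TCP and whose axes are the flange's). Camera axes: x right, y up, looking along -z (the intrinsics and any distortion apply to the point x, -y, -z); pixel columns grow to the right and rows downward; lengths in m; the calibration is good to about 2 mm. The wrist camera is an equidistant fisheye: a pixel r from the principal point sees the ray r / f radians off the axis. A picture is of the moment at which its call begins: read the wrist's pose just before it. camera_model takes no time and is no camera call.
- workorder.close_job(): hands the job in; it is judged then, once.
The state is a dict: "time_s": time; "joints": joint angles; "qd": joint speeds; "joint_torque": joint torques, N m; "tcp_pos": TCP position; "eef_rot": TCP orientation; "contact_force": force on the tool from outside, world axes, zero at the start; "moment": the same for the moment, N m; "gripper_width": finger opening in m; "gripper_force": force on a finger pad.
Only numpy, scipy, OpenCV 4.12 (cv2) and the standard library are available. Lean on these libraries where they do the work, as an engineer would, in place of code of your own. Each camera call takes 0.05 s, during which the arm holds its last target. There are 200 camera calls.

### The job

Make up the two repair kits from the loose hardware on the bench. Castor kit, in the long plywood tray: the rubber wheel lying flat in the widest bay, the big nut lying flat in the middle bay and the bolt standing on its head in the narrowest bay. Bearing-mount kit, in the short aluminium tray: the angle bracket standing on its foot in the wider bay and the ball bearing lying flat in the narrower bay; leave the grease tin and the tape measure where they are.

Things in the scene. Friction and masses are not known exactly. Their poses are not given: they have to be found in the camera images.
- long_tray: Fixed plywood tray (darker walls), 214 x 84 x 10 mm, three bays in a row. Origin: centre of its underside; x along its length (roughly along world y), z up. Floor 3 mm thick; rim and partitions 4 mm thick, up to z = 10 mm. Bays 76 mm wide in y, centred at y = 0: widest at x = -61 mm, 84 mm long in x; middle at x = +17, 64 long; narrowest at x = +78, 50 long.
- short_tray: Fixed aluminium tray (darker floor), 156 x 84 x 10 mm, two bays in a row. Origin: centre of its underside; x along its length (roughly along world y), z up. Floor 3 mm thick; rim and partition 4 mm thick, up to z = 10 mm. Bays 76 mm wide in y, centred at y = 0: wider at x = -34 mm, 80 mm long in x; narrower at x = +42, 64 long.
- wheel: Loose castor wheel, black rubber disc with a light grey hub face, 60 mm diameter, 25 mm thick, lying flat, about 0.11 kg. Origin: centre of its underside, z up.
- nut: Loose big steel hex nut with an open hole, 36 mm across flats (42 mm over corners), 21 mm high, lying flat, about 0.11 kg. Origin: centre of its underside, z up; two opposite flats face +x and -x, the others follow every 60 degrees.
- bolt: Loose steel hex bolt standing on its head, 62.5 mm tall: head 30 mm across flats and 12.5 mm high, round threaded shank 20 mm diameter and 50 mm long pointing up, about 0.23 kg. Origin: centre of the underside of the head, z up along the shank.
- bearing: Loose steel ball bearing, a ring of 47 mm outer diameter with a black seal between two bright rings and a 20 mm bore, 21 mm high, lying flat, about 0.16 kg. Origin: centre of its underside, z up.
- bracket: Loose steel L-shaped angle bracket standing on its foot, 40 mm wide in y, plate 6 mm thick, about 0.18 kg. Foot 50 mm long in x (-25 to +25 mm); upright leg 50 mm high at x = -25 to -19 mm. Origin: centre of the underside of the foot; z up. Can be gripped over the 40 mm width of its upright leg, at x = -22 mm.
- grease_tin: Bystander: loose closed round tin (brassy side, dark lid), 60 mm diameter, 65 mm high, upright. Origin: centre of its underside. Leave where it is.
- tape_measure: Bystander: loose tape measure, black case with round yellow faces on its sides, 68 x 36 mm and 60 mm high, standing. Origin: centre of its underside. Leave where it is.
Things that resemble listed ones, but are neither listed nor needed, are in the scene too. What is shaped like the short_tray but red is not meant.

How it is judged (in metres and radians):
At the end, for the whole second after the job is handed in: Wheel, nut and bolt (on its head) in the widest, middle and narrowest bay of the long tray; bracket (on its foot) and bearing in the wider and narrower bay of the short tray; each flat on the bay floor within 7 degrees, not on a rim, anywhere in its bay (8 to 25 mm off-centre), and at rest (x of wheel in the frame of long_tray between -0.075 and -0.047 m and y of wheel in the frame of long_tray between -0.01 and 0.01 m and z of wheel in the frame of long_tray between -0.001 and 0.006 m and angle between each of wheel, nut, bolt, bracket, bearing's own z axis and vertical below 0.12 rad and linear speed of each of wheel, nut, bolt, bracket, bearing below 0.02 m/s and x of nut in the frame of long_tray between 0.001 and 0.033 m and y of nut in the frame of long_tray between -0.022 and 0.022 m and z of nut in the frame of long_tray between -0.001 and 0.006 m and x of bolt in the frame of long_tray between 0.066 and 0.09 m and y of bolt in the frame of long_tray between -0.025 and 0.025 m and z of bolt in the frame of long_tray between -0.001 and 0.006 m and x of bracket in the frame of short_tray between -0.056 and -0.012 m and y of bracket in the frame of short_tray between -0.02 and 0.02 m and z of bracket in the frame of short_tray between -0.001 and 0.006 m and x of bearing in the frame of short_tray between 0.0315 and 0.0525 m and y of bearing in the frame of short_tray between -0.0165 and 0.0165 m and z of bearing in the frame of short_tray between -0.001 and 0.006 m); the robot touches nothing.
It fails at once if the grease tin is pushed more than 25 mm or tipped over (distance of grease_tin from where it was at the start of the episode above 0.025 m or angle between grease_tin's own z axis and vertical above 0.5 rad).
It fails at once if the tape measure is pushed more than 25 mm or tipped over (distance of tape_measure from where it was at the start of the episode above 0.025 m or angle between tape_measure's own z axis and vertical above 0.5 rad).
It also fails if it takes over 125 s, if anything falls off the work surface, if the arm or the gripper's body presses on something with over 40 N, if the wrist force passes 120 N, or if a joint passes its speed limit or range.

## Working session

There is one attempt and no reset: what is moved stays moved. The work goes in short steps, Python scripts to look and compute and a tool call to move; the robot and the scene stay as the last step left them, time stands still between calls to the robot, and variables do not carry over. Pictures are saved under pics/ and viewed, at most 14 in all, crops included, and the job is handed in when it is done.

Besides the shell and the picture viewer there is one more tool, called after "Emit:" as name(argument=value, ...) on one line, values as JSON. step_arm: Moves the arm, as the interface text tells. Its arguments: {"type":"object","properties":{"plan":{"type":"array"},"newtons":{"type":"number"}},"required":["plan"]}

```bash
mkdir -p pics; ls
python3 - <<'E'
from plant import r, eyes, workorder
import cv2, numpy as np
print(r.get_state())
for n in ("top","scene","wrist"):
    im=eyes.capture(n); cv2.imwrite(f"pics/{n}0.png",im[...,::-1])
    print(n,eyes.camera_model(n))
E
```

```text
pics
{'time_s': 0.0, 'joints': array([-5.73488526e+01,  2.05905951e+01,  6.34319131e-01, -2.01683174e-02,
       -7.01369649e+01, -1.65059305e+01]), 'qd': array([ 0.06722631, -0.02333089, -0.02751364,  0.0552897 ,  0.04630172,
       -0.03284367]), 'joint_torque': array([ 4.58949144e-04, -5.82722461e+01,  2.93038148e+01,  6.99711040e+00,
        6.67886066e-03, -1.31242296e-04]), 'tcp_pos': array([ 0.18752441, -0.64791531,  0.22563617]), 'eef_rot': array([ 1.79905214e+02, -8.31536036e-03, -1.63861644e+02]), 'contact_force': array([-0.17561139, -0.30871248,  0.24967832]), 'moment': array([0.02358194, 0.02439882, 0.0089597 ]), 'gripper_force': 0.0, 'gripper_width': 0.0875055663411577}
top {'fov_y': 54.0874703256947, 'cx': 315.8569896496566, 'cy': 202.24506883723944, 'world_to_cam': array([[-9.84857125e-04, -9.99958195e-01,  9.09053508e-03,
         1.00740090e-01],
       [ 9.98744872e-01, -5.28353319e-04,  5.00839355e-02,
        -4.52239508e-01],
       [-5.00770387e-02,  9.12845082e-03,  9.98703641e-01,
        -1.25608213e+00],
       [ 0.00000000e+00,  0.00000000e+00,  0.00000000e+00,
         1.00000000e+00]])}
scene {'fov_y': 47.57702079764683, 'cx': 317.35690250108667, 'cy': 197.3608539328103, 'world_to_cam': array([[ 0.79074369,  0.61206494, -0.010046  , -0.42660229],
       [-0.46388986,  0.60985865,  0.64255632,  0.14061141],
       [ 0.39941283, -0.50343712,  0.7661726 , -1.25218636],
       [ 0.        ,  0.        ,  0.        ,  1.        ]])}
wrist {'fov_y': 65.70646984690485, 'cx': 319.9440106604721, 'cy': 198.88908700648807, 'hand_eye': array([[-3.43053118e-04,  9.59516058e-01,  2.81653718e-01,
         7.55833629e-02],
       [ 9.99999842e-01,  2.03953537e-04,  5.23182761e-04,
        -1.64048348e-03],
       [ 4.44557988e-04,  2.81653853e-01, -9.59515977e-01,
        -1.58522343e-01],
       [ 0.00000000e+00,  0.00000000e+00,  0.00000000e+00,
         1.00000000e+00]])}
```

View pics/top0.png

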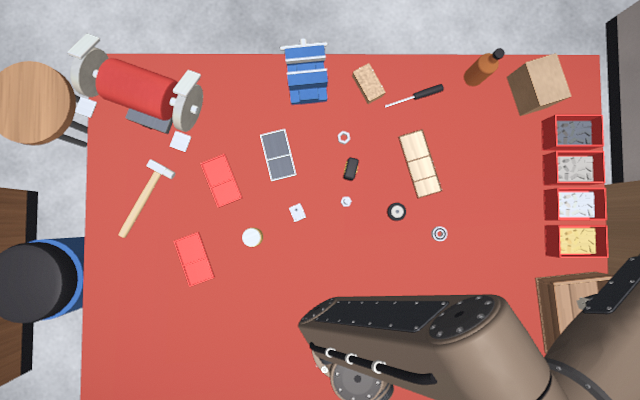

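View pics/scene0.png

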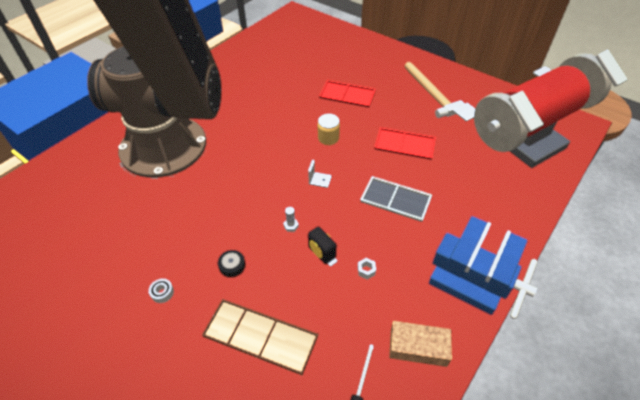

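Top view: short aluminium tray at (278,155) (its red look-alikes are at (221,180) and (194,259)), long tray (420,163), nut (344,137), bolt (346,201), bracket (297,213), wheel (397,212), bearing (440,234), tin (251,237) and tape measure (351,169). Wheel versus bearing: the black disc at (397,212) is the wheel, and the steel ring at (440,234) is the bearing.

```bash
cat > h.py <<'E'
from plant import r, eyes, workorder
import cv2, numpy as np
from scipy.spatial.transform import Rotation as R
def f(m): return 200/np.tan(np.radians(m["fov_y"]/2))
def ray(name,uv,st=None):
    m=eyes.camera_model(name); uv=np.atleast_2d(np.float64(uv)); F=f(m)
    d=(uv-[m["cx"],m["cy"]])/F
    if name=="wrist":
        th=np.linalg.norm(d,axis=1,keepdims=True); k=np.sin(th)/np.maximum(th,1e-9)
        v=np.c_[d[:,:1]*k,-d[:,1:]*k,-np.cos(th)]
        T=np.eye(4);T[:3,:3]=R.from_euler("xyz",st["eef_rot"],degrees=True).as_matrix();T[:3,3]=st["tcp_pos"]
        M=T@m["hand_eye"]
    else:
        v=np.c_[d[:,0],-d[:,1],-np.ones(len(d))]; M=np.linalg.inv(m["world_to_cam"])
    return M[:3,3],v@M[:3,:3].T
def onplane(name,uv,z,st=None):
    o,d=ray(name,uv,st); return o[:2]+d[:,:2]*((z-o[2])/d[:,2])[:,None]
def project(p,st):
    m=eyes.camera_model("wrist");T=np.eye(4);T[:3,:3]=R.from_euler("xyz",st["eef_rot"],degrees=True).as_matrix();T[:3,3]=st["tcp_pos"]
    q=np.linalg.inv(T@m["hand_eye"])@np.r_[p,1]; v=np.array([q[0],-q[1],-q[2]]); n=np.hypot(v[0],v[1]); th=np.arctan2(n,v[2])
    return np.array([m["cx"],m["cy"]])+f(m)*th*v[:2]/n
def snap(name,tag):
    st=r.get_state(); im=eyes.capture(name)[...,::-1].copy(); cv2.imwrite(f"pics/{tag}.png",im); return st,im
def go(x,y,yaw,z):
    """shift along tool axes (share of .25 m) and turn from measured pose"""
    st=r.get_state(); Rm=R.from_euler("xyz",st["eef_rot"],degrees=True).as_matrix()
    s=Rm.T@(np.array([x,y,z])-st["tcp_pos"])
    t=-(yaw-st["eef_rot"][2]); t=(t+90)%180-90
    return np.round(s/.25,3), round(t/60,3), "mm",np.round(s*1000,1),round(t,1)
E
python3 - <<'E'
from h import *
im=cv2.imread("pics/top0.png")
hsv=cv2.cvtColor(im,cv2.COLOR_BGR2HSV)
red=((hsv[...,0]<8)|(hsv[...,0]>172))&(hsv[...,1]>110)
m=np.uint8(~red)*255; m[:110]=0;m[290:]=0;m[:,:200]=0;m[:,500:]=0
cs,_=cv2.findContours(m,cv2.RETR_EXTERNAL,cv2.CHAIN_APPROX_NONE)
for c in cs:
    if cv2.contourArea(c)<20: continue
    q=cv2.minAreaRect(c); b=cv2.boxPoints(q)
    p=onplane("top",[q[0]],.01)[0]; bb=onplane("top",b,.01)
    e=bb-np.roll(bb,1,0); L=np.linalg.norm(e,axis=1); k=L.argmax()
    print(np.round(q[0],1),"xy",p.round(3),"size",L.max().round(3),L.min().round(3),"ang",np.degrees(np.arctan2(e[k,1],e[k,0])).round(1))
E
```

```text
[252.  236.5] xy [0.342 0.306] size 0.064 0.061 ang -90.1
[439.  233.5] xy [ 0.351 -0.298] size 0.052 0.048 ang -90.1
[396.5 211.5] xy [ 0.422 -0.161] size 0.055 0.055 ang -90.0
[296.9 212.2] xy [0.42  0.162] size 0.053 0.044 ang -158.2
[345.5 201. ] xy [0.456 0.004] size 0.036 0.032 ang -90.0
[350.8 168.4] xy [ 0.562 -0.013] size 0.071 0.043 ang -14.2
[343.5 137. ] xy [0.666 0.01 ] size 0.044 0.039 ang -44.8
[420.1 163.3] xy [ 0.579 -0.239] size 0.213 0.085 ang -163.1
[277.7 154.4] xy [0.608 0.224] size 0.16 0.087 ang -166.0
```

Emit:
step_arm(plan=[[-0.68,0.68,-0.3,0,87],[-0.68,0.68,-0.3,0,87],[-0.68,0.68,-0.3,0,87],[-0.68,0.68,-0.3,0,87],[-0.68,0.68,-0.3,0,87],[-0.68,0.68,-0.3,0,87],[-0.68,0.68,-0.3,0,87],[-0.68,0.68,-0.3,0,87]])

```text
time_s: 0.82
tcp_pos: [0.3051, -0.4363, 0.303]
eef_rot: [-179.9, 0.1, -163.6]
contact_force: [0.0, -0.3, -0.6]
gripper_width: 0.0868
gripper_force: 0.0
```

Emit:
step_arm(plan=[[-0.68,0.68,0,0,87],[-0.68,0.68,0,0,87],[-0.68,0.68,0,0,87],[-0.68,0.68,0,0,87],[-0.68,0.68,0,0,87],[-0.68,0.68,0,0,87],[-0.68,0.68,0,0,87],[-0.68,0.68,0,0,87],[-0.68,0.68,0,0,87]])

```text
time_s: 1.57
tcp_pos: [0.4194, -0.2278, 0.301]
eef_rot: [180.0, -0.1, -163.9]
contact_force: [-0.3, 0.1, 0.4]
gripper_width: 0.0871
gripper_force: 0.0
```

Run:
```python
from h import *
st,im=snap("wrist","w1"); print(st["tcp_pos"],st["eef_rot"],st["qd"].round(2),st["joints"])
```

```text
[ 0.41944665 -0.22778261  0.30096182] [ 1.79974479e+02 -7.28016410e-02 -1.63857729e+02] [-1.28 -0.18  0.04  0.08 -0.13 -0.15] [-4.80928809e+00 -9.39993332e-01 -1.61109257e+01  2.27728515e-03
 -7.49061816e+01 -6.90490520e+01]
```

View pics/w1.png

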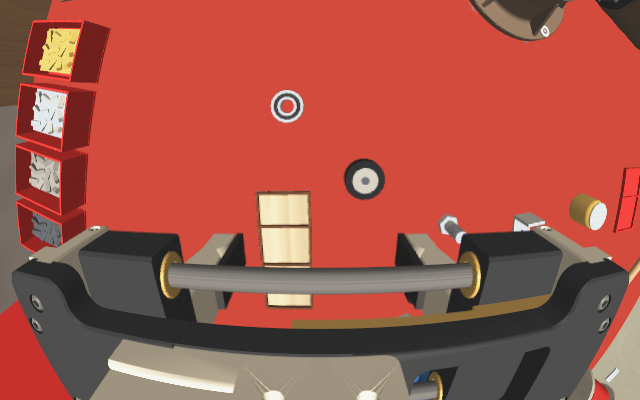

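Run:
```python
from h import *
im=cv2.imread("pics/w1.png"); st=r.get_state()
p=onplane("wrist",[(258,193),(310,191),(262,227),(311,226),(263,265),(311,264),(268,306),(312,306)],.01,st)
print(p.round(4)); mid=(p[::2]+p[1::2])/2; print("bay lengths",np.linalg.norm(np.diff(mid,axis=0),axis=1), "tray centre",(mid[0]+mid[3])/2,"dir",np.degrees(np.arctan2(*(mid[0]-mid[3])[::-1])))
hsv=cv2.cvtColor(im,cv2.COLOR_BGR2HSV); red=((hsv[...,0]<8)|(hsv[...,0]>172))&(hsv[...,1]>110)
cs,_=cv2.findContours(np.uint8(~red)*255,cv2.RETR_EXTERNAL,cv2.CHAIN_APPROX_NONE)
for c in cs:
    (x,y),q=cv2.minEnclosingCircle(c)
    if 200<cv2.contourArea(c)<3000 and q<40:
        z=.0125
        print((round(x),round(y)),round(q,1),onplane("wrist",[(x,y)],z,st).round(4), onplane("wrist",c[:,0],z,st).ptp(0) if hasattr(np.ndarray,'ptp') else np.ptp(onplane("wrist",c[:,0],z,st),axis=0))
```

```text
[[ 0.4907 -0.3077]
 [ 0.4658 -0.2321]
 [ 0.5432 -0.2894]
 [ 0.5197 -0.2155]
 [ 0.6096 -0.2735]
 [ 0.5844 -0.1977]
 [ 0.6902 -0.2482]
 [ 0.6664 -0.1734]]
bay lengths [0.05596892 0.06767592 0.08496808] tray centre [ 0.57826931 -0.24033968] dir -163.54338007740185Traceback (most recent call last):
  File "<stdin>", line 11, in <module>
AttributeError: `ptp` was removed from the ndarray class in NumPy 2.0. Use np.ptp(arr, ...) instead.
```

The view shows the bearing at (287,106), the wheel at (364,180), and the long tray with bays lengthening away from the robot, so the narrowest is nearest. Sizes match.

```bash
cat >> h.py <<'E'
def blobs(im,st,z,amin=200,amax=6000,rows=235):
    hsv=cv2.cvtColor(im,cv2.COLOR_BGR2HSV); red=((hsv[...,0]<8)|(hsv[...,0]>172))&(hsv[...,1]>110)
    m=np.uint8(~red)*255; m[rows:]=0
    for c in cv2.findContours(m,cv2.RETR_EXTERNAL,cv2.CHAIN_APPROX_NONE)[0]:
        if amin<cv2.contourArea(c)<amax:
            (x,y),q=cv2.minEnclosingCircle(c); P=onplane("wrist",c[:,0],z,st)
            (a,b),R_=cv2.minEnclosingCircle(np.float32(P)); 
            print((round(x),round(y)),"xy",round(a,4),round(b,4),"R",round(R_,4))
E
python3 - <<'E'
from h import *
im=cv2.imread("pics/w1.png"); st=r.get_state()
blobs(im,st,.025); blobs(im,st,.0105)
# hub face of wheel (bright, z=.025), bearing circles (z=.021)
g=cv2.cvtColor(im,cv2.COLOR_BGR2GRAY)
for (u,v),z in (((364,180),.025),((287,106),.021)):
    w=im[v-25:v+25,u-25:u+25]; h=cv2.cvtColor(w,cv2.COLOR_BGR2HSV)
    m=np.uint8((h[...,1]<60)&(h[...,2]>110))*255
    c=max(cv2.findContours(m,cv2.RETR_EXTERNAL,cv2.CHAIN_APPROX_NONE)[0],key=cv2.contourArea)
    P=onplane("wrist",c[:,0]+[u-25,v-25],z,st); (a,b),q=cv2.minEnclosingCircle(np.float32(P)); print("bright",a,b,q)
    print(go(a,b,-163.5,.15))
E
```

```text
(126, 234) xy 0.6308 -0.5386 R 0.1168
(500, 228) xy 0.4304 0.1139 R 0.1427
(46, 223) xy 0.6971 -0.7566 R 0.0588
(588, 211) xy 0.3446 0.3149 R 0.0706
(284, 212) xy 0.5059 -0.262 R 0.0519
(364, 179) xy 0.4226 -0.1621 R 0.0301
(44, 175) xy 0.5708 -0.7558 R 0.0611
(287, 106) xy 0.3527 -0.2972 R 0.0237
(48, 113) xy 0.4473 -0.7529 R 0.0635
(60, 50) xy 0.3298 -0.7516 R 0.0628
(618, 24) xy -0.1153 0.281 R 0.102
(521, 0) xy 0.048 0.0225 R 0.1214
(26, 117) xy 0.4906 -0.9529 R 0.2922
(126, 234) xy 0.6403 -0.5482 R 0.1207
(500, 228) xy 0.4331 0.1261 R 0.1474
(46, 223) xy 0.7088 -0.7735 R 0.0608
(588, 211) xy 0.3445 0.3337 R 0.0729
(284, 212) xy 0.5112 -0.2624 R 0.0536
(364, 179) xy 0.4251 -0.1591 R 0.0311
(44, 175) xy 0.5782 -0.7726 R 0.0631
(287, 106) xy 0.3529 -0.2987 R 0.0245
(48, 113) xy 0.4506 -0.7697 R 0.0656
(60, 50) xy 0.3292 -0.7683 R 0.0649
(618, 24) xy -0.1308 0.2988 R 0.1054
(521, 0) xy 0.038 0.0316 R 0.1255
(26, 117) xy 0.4954 -0.9763 R 0.3019
bright 0.42458388209342957 -0.16056989133358002 0.019626138731837273
(array([-0.096,  0.254,  0.604]), np.float64(-0.007), 'mm', array([-24. ,  63.4, 151. ]), np.float64(-0.4))
bright 0.3529523015022278 -0.2975008189678192 0.023471318185329437
(array([ 0.331, -0.193,  0.604]), np.float64(-0.007), 'mm', array([ 82.7, -48.3, 151.1]), np.float64(-0.4))
```

Emit:
step_arm(plan=[[-0.093,0.25,0.3,0,87],[-0.093,0.25,0.8,0,87],[-0.093,0.25,0.8,0,87],[-0.093,0.25,0.8,0,87],[-0.093,0.25,0.8,0,87],[-0.093,0.25,0.8,0,87],[-0.093,0.25,0.8,0,87],[-0.093,0.25,0.8,0,87]])

```text
time_s: 2.28
tcp_pos: [0.4254, -0.1619, 0.1027]
eef_rot: [-180.0, -0.0, -163.9]
contact_force: [-0.6, -0.9, 0.8]
gripper_width: 0.0868
gripper_force: 0.0
```

Run:
```python
from h import *
st,im=snap("wrist","w2"); print(go(.4238,-.161,-163.5,.009)); 
w=cv2.imread("pics/w1.png")[60:250,230:480]; a=cv2.resize(w,(600,456))
cv2.imwrite("pics/w2v.png",np.hstack([cv2.resize(w,(400,304)),cv2.resize(im,(400,304))]))
```

```text
(array([0.009, 0.006, 0.378]), np.float64(-0.006), 'mm', array([ 2.3,  1.5, 94.5]), np.float64(-0.4))
```

View pics/w2v.png

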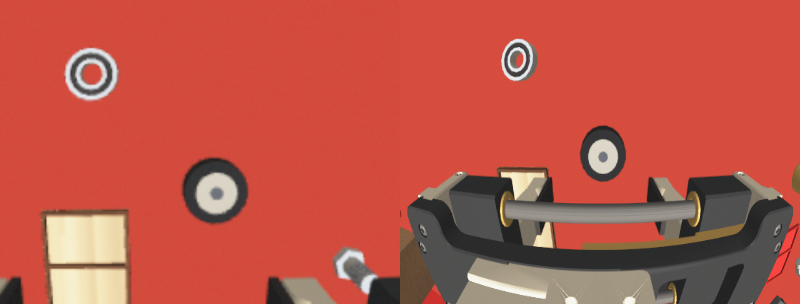

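The crop shows the wheel (black tyre, grey hub), centred between the fingers; the bearing is the steel ring at upper left.

Emit:
step_arm(plan=[[0.007,0.003,0.2,0,87],[0.007,0.003,0.376,0,87],[0.007,0.003,0.376,0,87],[0.007,0.003,0.376,0,87],[0.007,0.003,0.376,0,87],[0.007,0.003,0.376,0,50],[0.007,0.003,0.376,0,50],[0.007,0.003,0.376,0,50],[0.007,0.003,0.376,0,50],[0.007,0.003,0.376,0,50]], newtons=30)

```text
time_s: 3.17
tcp_pos: [0.4233, -0.1604, 0.0083]
eef_rot: [-180.0, 0.1, -163.9]
contact_force: [-0.8, 0.6, 7.2]
gripper_width: 0.0592
gripper_force: 30.1
```

Emit:
step_arm(plan=[[0,0,-0.16,0,50],[0,0,-0.32,0,50],[-0.15,-0.1,-0.32,0,50],[-0.751,-0.477,-0.32,0,50],[-0.751,-0.477,-0.32,0,50],[-0.751,-0.477,-0.32,0,50],[-0.751,-0.477,-0.32,0,50],[-0.751,-0.477,-0.32,0,50],[-0.751,-0.477,-0.32,0,50],[-0.751,-0.477,-0.32,0,50],[-0.751,-0.477,-0.32,0,50]])

```text
time_s: 4.08
tcp_pos: [0.6352, -0.2225, 0.0869]
eef_rot: [179.9, -0.1, -163.9]
contact_force: [-0.1, 0.1, -1.6]
gripper_width: 0.0594
gripper_force: 30.0
```

Run:
```python
from h import *
st,im=snap("wrist","w3"); print(st["tcp_pos"],st["gripper_width"],go(.6368,-.2227,-163.5,.0125)); 
st,im=snap("top","t3"); cv2.imwrite("pics/t3v.png",cv2.resize(im[100:260,240:480],(720,480)))
```

```text
[ 0.63518376 -0.22254896  0.08691498] 0.059440666815546675 (array([-0.006, -0.003,  0.299]), np.float64(-0.006), 'mm', array([-1.6, -0.7, 74.9]), np.float64(-0.4))
```

View pics/w3.png

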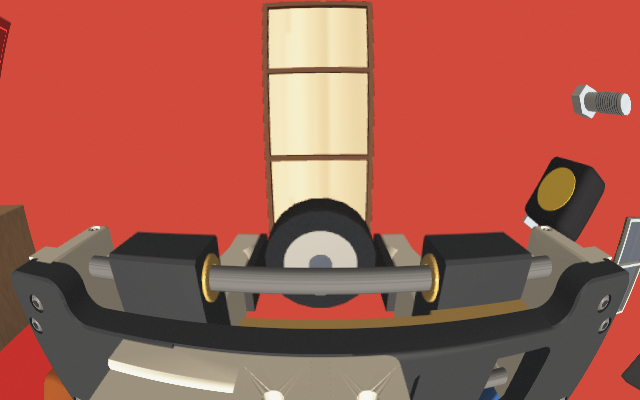

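The wheel is held centred; the tray's near end is at rows 3, partitions at rows 70 and 157, edges at columns 264–372. I'll refine the tray pose from these.

Run:
```python
from h import *
im=cv2.imread("pics/w3.png"); st=r.get_state()
hsv=cv2.cvtColor(im,cv2.COLOR_BGR2HSV); red=((hsv[...,0]<8)|(hsv[...,0]>172))&(hsv[...,1]>150)&(hsv[...,2]>150)
L=[];Rr=[]
for v in range(8,190,3):
    c=np.flatnonzero(~red[v,200:440])+200
    L.append((c[0]-.5,v));Rr.append((c[-1]+.5,v))
l=onplane("wrist",L,.01,st);q=onplane("wrist",Rr,.01,st)
print("width",np.linalg.norm(np.median(q-l,axis=0)))
for s in (l,q):
    d=cv2.fitLine(np.float32(s),cv2.DIST_HUBER,0,.01,.01).ravel(); print(d, np.degrees(np.arctan2(d[1],d[0])))
p=onplane("wrist",[(318,4),(318,71),(319,158)],.01,st); print(p)
d=np.array([np.cos(np.radians(-163.5)),np.sin(np.radians(-163.5))])
print("centre est", p[0]-.107*d, p[1]-.051*d, p[2]+.017*d)
```

```text
width 0.08368305250197097
[ 0.95766306  0.28789142  0.55526    -0.29258588] 16.73176
[ 0.9573478   0.28893793  0.53641856 -0.21090202] 16.794382
[[ 0.48233652 -0.27010389]
 [ 0.53451052 -0.25499032]
 [ 0.59850225 -0.23572309]]
centre est [ 0.58493023 -0.23971424] [ 0.58341033 -0.24050554] [ 0.58220232 -0.24055135]
```

Emit:
step_arm(plan=[[-0.02,-0.008,0.1,0,50],[-0.02,-0.008,0.24,0,50],[-0.02,-0.008,0.296,0,50],[-0.02,-0.008,0.298,0,50],[-0.02,-0.008,0.298,0,50],[-0.02,-0.008,0.298,0,75],[-0.02,-0.008,0.298,0,75],[-0.02,-0.008,0.298,0,75],[-0.02,-0.008,0.2,0,75],[-0.02,-0.008,0,0,87],[-0.02,-0.008,-0.1,0,87],[-0.02,-0.008,-0.1,0,87]])

```text
time_s: 5.18
tcp_pos: [0.6461, -0.2245, 0.1216]
eef_rot: [-179.6, 0.6, -163.8]
contact_force: [1.3, -0.2, 1.2]
gripper_width: 0.086
gripper_force: 0.0
```

Run:
```python
from h import *
print(r.get_state()["tcp_pos"]); print(go(.6,0.01,-163.5,.25))
```

```text
[ 0.64605284 -0.22448203  0.12164127]
(array([-0.091,  0.949, -0.518]), np.float64(-0.004), 'mm', array([ -22.7,  237.2, -129.6]), np.float64(-0.3))
```

Emit:
step_arm(plan=[[-0.43,0.852,-0.4,0,87],[-0.43,0.852,-0.4,0,87],[-0.43,0.852,-0.4,0,87],[-0.43,0.852,-0.4,0,87],[-0.43,0.852,-0.4,0,87],[-0.43,0.852,-0.4,0,87],[-0.43,0.852,-0.4,0,87],[-0.43,0.852,-0.4,0,87],[-0.43,0.852,-0.4,0,87],[-0.43,0.852,-0.4,0,87]])

```text
time_s: 6.02
tcp_pos: [0.6852, 0.0105, 0.2123]
eef_rot: [180.0, -0.0, -163.9]
contact_force: [-1.0, -0.1, -0.2]
gripper_width: 0.0869
gripper_force: 0.0
```

Run:
```python
from h import *
st,im=snap("wrist","w4"); print(st["tcp_pos"],st["eef_rot"],st["qd"].round(1)); 
st,im=snap("top","t4"); cv2.imwrite("pics/t4v.png",cv2.resize(im[100:260,240:480],(720,480)))
```

```text
[0.68516026 0.01053677 0.21227426] [ 1.79990873e+02 -3.18190018e-02 -1.63873500e+02] [-0.8  0.3 -0.3  0.  -0.1 -0.1]
```

View pics/w4.png

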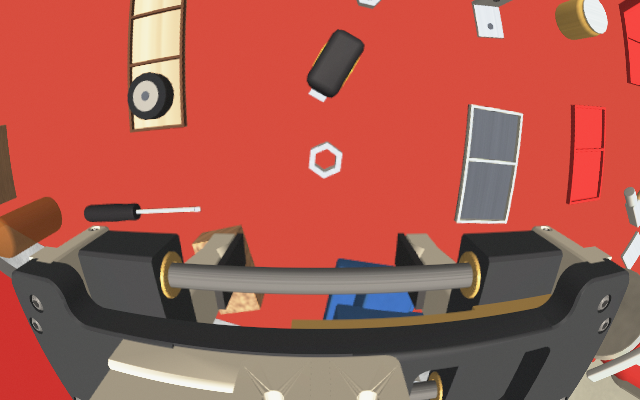

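Nut at (325,160), short tray corners (472,106),(522,115),(508,222),(457,221), partition at (468,160)–(515,163), tape measure at (336,65), wheel in the tray at (150,96).

Run:
```python
from h import *
st=r.get_state(); im=cv2.imread("pics/w4.png")
hsv=cv2.cvtColor(im,cv2.COLOR_BGR2HSV)
bright=np.uint8((hsv[...,1]<90)&(hsv[...,2]>120))*255
def cont(u,v,s,m=bright):
    w=np.zeros_like(m); w[v-s:v+s,u-s:u+s]=m[v-s:v+s,u-s:u+s]
    return max(cv2.findContours(w,cv2.RETR_EXTERNAL,cv2.CHAIN_APPROX_NONE)[0],key=cv2.contourArea)[:,0]
P=onplane("wrist",cont(325,160,28),.021,st); (a,b),q=cv2.minEnclosingCircle(np.float32(P)); c=np.array([a,b])
# hexagon direction: 6th harmonic of the contour radius; radius minima are at the flats
t=np.linspace(0,180,361); ext=[np.ptp(P@[np.cos(np.radians(k)),np.sin(np.radians(k))]) for k in t]
k=t[np.argmin(np.array(ext[:121])+np.array(ext[120:241])+np.array(ext[240:361]))]
print("nut",c,q,"flat normal mod60",k%60,"AF",[round(np.interp(x,t,ext),4) for x in (k%60,k%60+60,k%60+120)])
P=onplane("wrist",cont(150,96,16),.028,st); (a,b),q=cv2.minEnclosingCircle(np.float32(P)); 
d=np.array([-.9576,-.2882]); e=np.array([.2882,-.9576]); s=np.array([a,b])-[.582,-.2406]; print("wheel",a,b,q,"tray x,y",s@d,s@e)
C=onplane("wrist",[(472,106),(522,115),(508,222),(457,221),(468,160),(515,163)],.01,st); print(C.round(4))
m=[(C[0]+C[1])/2,(C[4]+C[5])/2,(C[2]+C[3])/2]; print("bays",np.linalg.norm(m[1]-m[0]),np.linalg.norm(m[2]-m[1]),"centre",(m[0]+m[2])/2,"ang",np.degrees(np.arctan2(*(m[2]-m[0])[::-1])), "w",np.linalg.norm(C[0]-C[1]))
print(go(*c,k,.1))
```

```text
nut [0.66523451 0.00833278] 0.020804625004529953 flat normal mod60 39.5 AF [np.float64(0.0383), np.float64(0.0371), np.float64(0.0375)]
wheel 0.6427286863327026 -0.22535593807697296 0.019410591572523117 tray x,y -0.06254712867841247 0.0029042937035942116
[[0.5465 0.165 ]
 [0.5275 0.2438]
 [0.6734 0.2838]
 [0.6936 0.2003]
 [0.613  0.1831]
 [0.5925 0.2569]]
bays 0.06757473732618612 0.08366796331531269 centre [0.61025785 0.22321428] ang 14.413097121376806 w 0.08105995563909198
(array([0.078, 0.016, 0.448]), np.float64(-0.391), 'mm', array([ 19.5,   4. , 112.1]), np.float64(-23.4))
```

Emit:
step_arm(plan=[[0.078,0.016,0.15,0.11,87],[0.078,0.016,0.3,0.11,87],[0.078,0.016,0.46,0.11,70],[0.078,0.016,0.62,0.11,60],[0.078,0.016,0.76,0.11,60],[0.078,0.016,0.813,0.11,60],[0.078,0.016,0.813,0.11,60],[0.078,0.016,0.813,0.11,25],[0.078,0.016,0.813,0.11,25],[0.078,0.016,0.813,0.11,25],[0.078,0.016,0.813,0.11,25],[0.078,0.016,0.813,0.11,25]])

```text
time_s: 7.12
tcp_pos: [0.6669, 0.0098, 0.0111]
eef_rot: [180.0, 0.2, -170.4]
contact_force: [-1.4, 0.7, 3.7]
gripper_width: 0.0357
gripper_force: 30.0
```

Run:
```python
from h import *
st=r.get_state(); print(st["tcp_pos"],st["gripper_width"],st["gripper_force"],go(.5657,-.2455,-163.25,.1))
```

```text
[0.6668737  0.00977941 0.01110164] 0.035664690922763635 30.000982875935733 (array([ 0.568, -0.94 , -0.357]), np.float64(-0.12), 'mm', array([ 141.9, -234.9,  -89.4]), np.float64(-7.2))
```

Emit:
step_arm(plan=[[0,0,-0.15,0,25],[0,0,-0.3,0,25],[0.1,-0.16,-0.357,0,25],[0.18,-0.3,-0.357,-0.12,25],[0.568,-0.94,-0.357,-0.12,25],[0.568,-0.94,-0.357,-0.12,25],[0.568,-0.94,-0.357,-0.12,25],[0.568,-0.94,-0.357,-0.12,25],[0.568,-0.94,-0.357,-0.12,25],[0.568,-0.94,-0.357,-0.12,25],[0.568,-0.94,-0.357,-0.12,25],[0.568,-0.94,-0.357,-0.12,25]])

```text
time_s: 8.12
tcp_pos: [0.5648, -0.2458, 0.099]
eef_rot: [-180.0, 0.0, -163.3]
contact_force: [0.1, 0.2, -1.7]
gripper_width: 0.0359
gripper_force: 30.0
```

Run:
```python
from h import *
st=r.get_state(); print(st["tcp_pos"],st["gripper_width"],st["gripper_force"],go(.5657,-.2455,-163.25,.0148))
```

```text
[ 0.56484706 -0.24575672  0.09898499] 0.03590208955774465 29.999840408563614 (array([-0.003,  0.   ,  0.337]), np.float64(-0.001), 'mm', array([-0.8,  0. , 84.2]), np.float64(-0.0))
```

Emit:
step_arm(plan=[[0,0,0.16,0,25],[0,0,0.28,0,25],[0,0,0.335,0,25],[0,0,0.337,0,25],[0,0,0.337,0,25],[0,0,0.337,0,55],[0,0,0.337,0,55],[0,0,0.337,0,55],[0,0,0.2,0,55],[0,0,0,0,87],[0,0,-0.2,0,87],[0,0,-0.2,0,87]])

```text
time_s: 9.12
tcp_pos: [0.5674, -0.2466, 0.1555]
eef_rot: [-179.7, 0.4, -163.2]
contact_force: [1.0, 0.1, 0.0]
gripper_width: 0.0698
gripper_force: 0.0
```

Run:
```python
from h import *
print(go(.50,.02,-163.25,.22))
```

```text
(array([-0.052,  1.098, -0.263]), np.float64(0.001), 'mm', array([-13. , 274.4, -65.7]), np.float64(0.1))
```

Emit:
step_arm(plan=[[-0.05,1.0,-0.26,0,87],[-0.05,1.0,-0.26,0,87],[-0.05,1.0,-0.26,0,87],[-0.05,1.0,-0.26,0,87],[-0.05,1.0,-0.26,0,87],[-0.05,1.0,-0.26,0,87],[-0.05,1.0,-0.26,0,87],[-0.05,1.0,-0.26,0,87],[-0.05,1.0,-0.26,0,87],[-0.05,1.0,-0.26,0,87]])

```text
time_s: 9.95
tcp_pos: [0.5047, -0.0032, 0.2136]
eef_rot: [180.0, 0.0, -163.3]
contact_force: [-0.7, -1.0, 0.1]
gripper_width: 0.0867
gripper_force: 0.0
```

Run:
```python
from h import *
st,im=snap("wrist","w5"); print(st["tcp_pos"],st["eef_rot"],st["qd"].round(1))
```

```text
[ 0.50466966 -0.00320023  0.21358538] [ 1.79997591e+02  6.12976917e-03 -1.63262590e+02] [-1.1  0.7 -0.1 -0.  -0.1 -0.1]
```

View pics/w5.png

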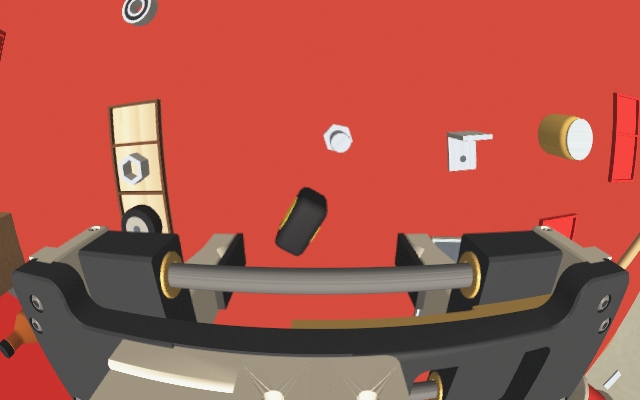

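Nut sits in the middle bay at (134,168), bolt at (338,138), bracket foot at (463,153) with its leg at the top edge (row 135), bearing at (139,8), and tape measure at (301,220).

Run:
```python
from h import *
st=r.get_state(); im=cv2.imread("pics/w5.png")
hsv=cv2.cvtColor(im,cv2.COLOR_BGR2HSV); nr=np.uint8(~(((hsv[...,0]<8)|(hsv[...,0]>172))&(hsv[...,1]>110)))*255
def cont(u,v,s,m):
    w=np.zeros_like(m); w[v-s:v+s,u-s:u+s]=m[v-s:v+s,u-s:u+s]
    return max(cv2.findContours(w,cv2.RETR_EXTERNAL,cv2.CHAIN_APPROX_NONE)[0],key=cv2.contourArea)[:,0]
c=cont(338,138,25,nr)
for z in (0.0125,):
    (a,b),q=cv2.minEnclosingCircle(np.float32(onplane("wrist",c,z,st))); print("bolt head",a,b,q)
print("shank top click",onplane("wrist",[(340,143)],.0625,st), "nut",onplane("wrist",[(134,168)],.024,st))
d=np.array([-.9576,-.2882]); e=np.array([.2882,-.9576]); s=onplane("wrist",[(134,168)],.024,st)[0]-[.582,-.2406]; print("nut tray",s@d,s@e)
c=cont(470,152,32,nr)
print("bracket foot corners",onplane("wrist",[(451,172),(475,170),(447,139)],.006,st).round(4),"leg top",onplane("wrist",[(492,136)],.05,st).round(4))
w=cv2.resize(im[110:190,300:510],(0,0),fx=3.8,fy=3.8,interpolation=cv2.INTER_CUBIC); cv2.imwrite("pics/w5c.png",w)
```

```text
bolt head 0.45750266313552856 0.0016958285123109818 0.017710458487272263
shank top click [[0.45810765 0.00154205]] nut [[ 0.5597022  -0.24077893]]
nut tray 0.02140394152784837 -0.00625488072233642
bracket foot corners [[0.4531 0.154 ]
 [0.4395 0.187 ]
 [0.4155 0.1332]] leg top [[0.394  0.1682]]
```

View pics/w5c.png

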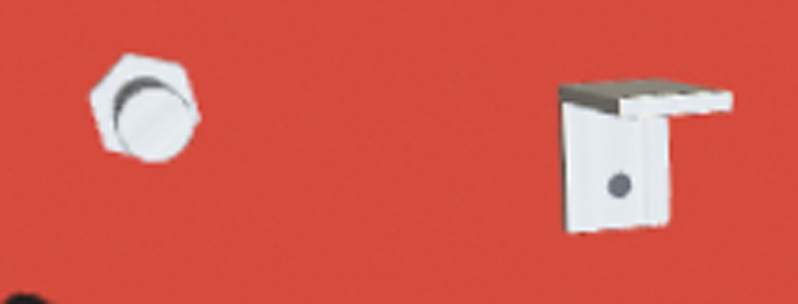

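Emit:
step_arm(plan=[[0.174,0.073,0.05,0,87],[0.174,0.073,0.15,0,80],[0.174,0.073,0.3,0,60],[0.174,0.073,0.45,0,60],[0.174,0.073,0.6,0,60],[0.174,0.073,0.735,0,60],[0.174,0.073,0.746,0,60],[0.174,0.073,0.746,0,10],[0.174,0.073,0.746,0,10],[0.174,0.073,0.746,0,10],[0.174,0.073,0.746,0,10],[0.174,0.073,0.746,0,10]])

```text
time_s: 11.0
tcp_pos: [0.4589, 0.0026, 0.0287]
eef_rot: [180.0, 0.2, -163.3]
contact_force: [-0.4, 0.5, 0.1]
gripper_width: 0.0318
gripper_force: 0.0
```

Run:
```python
from h import *
st=r.get_state(); print(st["tcp_pos"],st["gripper_width"],st["gripper_force"],go(.5073,-.2631,-163.25,.10))
```

```text
[0.45890508 0.00260378 0.02865842] 0.031844319144724555 0.0 (array([ 0.12 , -1.073, -0.286]), np.float64(-0.0), 'mm', array([  30. , -268.4,  -71.5]), np.float64(-0.0))
```

Emit:
step_arm(plan=[[0,0,0,0,10],[0,0,0,0,10],[0,0,0,0,10],[0,0,0,0,10]], newtons=40)

```text
time_s: 11.33
tcp_pos: [0.4583, 0.0025, 0.0278]
eef_rot: [-180.0, 0.1, -163.2]
contact_force: [-2.1, 0.4, 8.2]
gripper_width: 0.0189
gripper_force: 40.0
```

Emit:
step_arm(plan=[[0,0,-0.15,0,10],[0,0,-0.3,0,10],[0.06,-0.5,-0.32,0,10],[0.12,-1,-0.32,0,10],[0.12,-1,-0.32,0,10],[0.12,-1,-0.32,0,10],[0.12,-1,-0.32,0,10],[0.12,-1,-0.32,0,10],[0.12,-1,-0.32,0,10],[0.12,-1,-0.32,0,10],[0.12,-1,-0.32,0,10]])

```text
time_s: 12.25
tcp_pos: [0.5001, -0.246, 0.1062]
eef_rot: [179.9, -0.1, -163.4]
contact_force: [-0.5, 0.4, -2.6]
gripper_width: 0.0191
gripper_force: 40.0
```

Run:
```python
from h import *
st=r.get_state(); print(st["tcp_pos"],st["gripper_width"],st["gripper_force"],go(.5073,-.2631,-163.25,.0325))
```

```text
[ 0.50008805 -0.24596231  0.10621675] 0.01909438243025094 39.99468505382538 (array([-0.008, -0.074,  0.295]), np.float64(-0.002), 'mm', array([ -2.1, -18.6,  73.7]), np.float64(-0.1))
```

Emit:
step_arm(plan=[[-0.008,-0.074,0,0,10],[-0.008,-0.074,0.1,0,10],[-0.008,-0.074,0.22,0,10],[-0.008,-0.074,0.28,0,10],[-0.008,-0.074,0.295,0,10],[-0.008,-0.074,0.296,0,10],[-0.008,-0.074,0.296,0,10],[-0.008,-0.074,0.296,0,10]])

```text
time_s: 12.92
tcp_pos: [0.5093, -0.2624, 0.0342]
eef_rot: [-179.9, 0.1, -163.2]
contact_force: [0.3, -0.3, -2.5]
gripper_width: 0.0191
gripper_force: 40.0
```

Emit:
step_arm(plan=[[0,0,0,0,40],[0,0,0,0,40],[0,0,0,0,40],[0,0,0,0,40],[0,0,-0.1,0,40],[0,0,-0.25,0,40],[0,0,-0.4,0,87],[0.35,-0.2,-0.6,0,87],[0.35,-0.2,-0.6,0,87],[0.35,-0.2,-0.6,0,87],[0.35,-0.2,-0.6,0,87],[0.35,-0.2,-0.6,0,87]])

```text
time_s: 13.92
tcp_pos: [0.4385, -0.3372, 0.1844]
eef_rot: [-179.9, 0.1, -163.4]
contact_force: [0.3, 0.8, -0.7]
gripper_width: 0.0744
gripper_force: 0.0
```

Run:
```python
from h import *
st,im=snap("wrist","w6"); print(st["tcp_pos"],st["eef_rot"],st["qd"].round(1)); blobs(im,st,.021)
```

```text
[ 0.43848758 -0.33724043  0.18443219] [-1.79909134e+02  1.29493330e-01 -1.63398548e+02] [ 1.8  1.6 -0.9 -0.5  0.6 -0.7]
(372, 230) xy 0.4757 -0.2648 R 0.0501
(36, 196) xy 0.5785 -0.7628 R 0.0625
(381, 116) xy 0.3533 -0.2986 R 0.0245
(39, 114) xy 0.4488 -0.7606 R 0.0662
(0, 48) xy 0.3485 -0.8811 R 0.0764
(602, 24) xy 0.0354 -0.0095 R 0.1113
(54, 28) xy 0.3298 -0.7595 R 0.0646
```

View pics/w6.png

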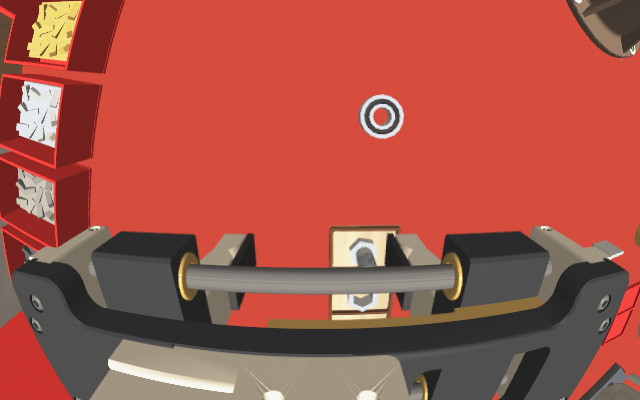

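Bolt stands in the narrowest bay at (365,265); the bearing is at (381,116), R 24 mm as expected.

Emit:
step_arm(plan=[[0.283,0.246,0,0,87],[0.283,0.246,0.1,0,87],[0.283,0.246,0.25,0,75],[0.283,0.246,0.4,0,75],[0.283,0.246,0.55,0,75],[0.283,0.246,0.66,0,75],[0.283,0.246,0.695,0,75],[0.283,0.246,0.7,0,75],[0.283,0.246,0.7,0,35],[0.283,0.246,0.7,0,35],[0.283,0.246,0.7,0,35],[0.283,0.246,0.7,0,35]], newtons=40)

```text
time_s: 14.97
tcp_pos: [0.3546, -0.2979, 0.0094]
eef_rot: [-179.9, 0.1, -163.2]
contact_force: [-0.4, -0.3, 0.4]
gripper_width: 0.054
gripper_force: 0.0
```

Emit:
step_arm(plan=[[0,0,0,0,35],[0,0,0,0,35],[0,0,0,0,35]])

```text
time_s: 15.22
tcp_pos: [0.3541, -0.2977, 0.0091]
eef_rot: [-179.9, 0.1, -163.3]
contact_force: [-0.6, 3.7, 9.0]
gripper_width: 0.0458
gripper_force: 40.0
```

Run:
```python
from h import *
st=r.get_state(); print(st["joints"]);d=np.array([np.cos(np.radians(-165.6)),np.sin(np.radians(-165.6))]); t=np.array([.610,.223])+.042*d
print(t,go(*t,-165.6,.12))
```

```text
[-1.55574627e+01  1.62574318e+01 -4.08320643e+01 -2.38507224e-03
 -3.28132035e+01 -5.76974304e+01]
[0.56931951 0.21255502] (array([-1.413,  1.706, -0.443]), np.float64(0.039), 'mm', array([-353.3,  426.5, -110.8]), np.float64(2.3))
```

Emit:
step_arm(plan=[[0,0,-0.15,0,35],[0,0,-0.3,0,35],[-0.1,0.12,-0.44,0,35],[-0.7,0.85,-0.5,0,35],[-0.7,0.85,-0.5,0,35],[-0.7,0.85,-0.5,0,35],[-0.7,0.85,-0.5,0,35],[-0.7,0.85,-0.5,0,35],[-0.7,0.85,-0.5,0,35],[-0.7,0.85,-0.5,0,35]])

```text
time_s: 16.05
tcp_pos: [0.4632, -0.0389, 0.1345]
eef_rot: [-180.0, 0.3, -163.0]
contact_force: [-0.2, 0.2, -1.8]
gripper_width: 0.0457
gripper_force: 40.0
```

Emit:
step_arm(plan=[[-0.71,0.85,0,0,35],[-0.71,0.85,0,0,35],[-0.71,0.85,0,0,35],[-0.71,0.85,0,0,35],[-0.71,0.85,0,0,35],[-0.71,0.85,0,0,35],[-0.71,0.85,0,0,35],[-0.71,0.85,0,0,35],[-0.71,0.85,0,0,35],[-0.71,0.85,0,0,35]])

```text
time_s: 16.88
tcp_pos: [0.5679, 0.2106, 0.1326]
eef_rot: [-180.0, -0.1, -163.2]
contact_force: [-0.4, 0.3, -2.1]
gripper_width: 0.0455
gripper_force: 40.0
```

Run:
```python
from h import *
st,im=snap("wrist","w7"); print(st["tcp_pos"],st["eef_rot"],st["gripper_width"],st["gripper_force"],go(.5693,.2126,-165.6,.0135))
```

```text
[0.56790592 0.21056286 0.13261343] [-1.79989324e+02 -7.63000863e-02 -1.63249805e+02] 0.04554873339164472 39.999046605080366 (array([-0.009,  0.008,  0.477]), np.float64(0.039), 'mm', array([ -2.1,   2. , 119.4]), np.float64(2.3))
```

View pics/w7.png

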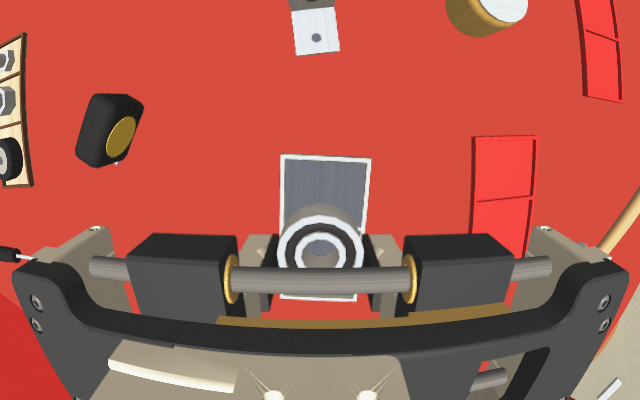

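The bearing is held centred at (320,253). The short tray's near corners are (282,155) and (370,158), far end at row ~299; the bracket foot is at (317,32).

Run:
```python
from h import *
st=r.get_state(); im=cv2.imread("pics/w7.png")
C=onplane("wrist",[(281,154.5),(371,158),(281,299),(357,300)],.01,st); print(C.round(4),np.linalg.norm(C[1]-C[0]))
n=(C[0]+C[1])/2; fr=(C[2]+C[3])/2; d=(n-fr)/np.linalg.norm(n-fr); w=C[1]-C[0]
print("len",np.linalg.norm(n-fr),"ang",np.degrees(np.arctan2(d[1],d[0])),"from width",np.degrees(np.arctan2(w[1],w[0]))-90)
a=np.radians(-165.6); d=np.array([np.cos(a),np.sin(a)]); print("centre from near end",n-.078*d)
for k in (42,-34): print(k,n-(.078-k/1000)*d)
```

```text
[[0.5446 0.1638]
 [0.5237 0.2443]
 [0.6967 0.2023]
 [0.674  0.2824]] 0.08308721210376553
len 0.15592881260030514 ang -165.77156196062094 from width 14.548482266279478
centre from near end [0.60972345 0.22344071]
42 [0.56904295 0.21299573]
-34 [0.64265527 0.23189616]
```

Emit:
step_arm(plan=[[-0.012,0.008,0.15,0.039,35],[-0.012,0.008,0.3,0.039,35],[-0.012,0.008,0.42,0.039,35],[-0.012,0.008,0.47,0.039,35],[-0.012,0.008,0.477,0.039,35],[-0.012,0.008,0.477,0.039,35],[-0.012,0.008,0.477,0.039,35],[-0.012,0.008,0.477,0.039,65],[-0.012,0.008,0.477,0.039,65],[-0.012,0.008,0.477,0.039,65],[-0.012,0.008,0.35,0.039,65],[-0.012,0.008,0.2,0.039,87]])

```text
time_s: 17.93
tcp_pos: [0.5692, 0.2126, 0.0816]
eef_rot: [-179.9, -0.3, -165.6]
contact_force: [1.2, 0.9, 0.5]
gripper_width: 0.0673
gripper_force: 0.0
```

Run:
```python
from h import *
print(r.get_state()["tcp_pos"],go(.50,.16,-165.6,.22))
```

```text
[0.56918672 0.21261481 0.08163757] (array([ 0.323, -0.136, -0.552]), np.float64(-0.0), 'mm', array([  80.8,  -34. , -137.9]), np.float64(-0.0))
```

Emit:
step_arm(plan=[[0,0,-0.15,0,87],[0.2,-0.1,-0.3,0,87],[0.4,-0.2,-0.5,0,87],[0.4,-0.2,-0.5,0,87],[0.4,-0.2,-0.5,0,87],[0.4,-0.2,-0.5,0,87],[0.4,-0.2,-0.5,0,87],[0.4,-0.2,-0.5,0,87]])

```text
time_s: 18.6
tcp_pos: [0.4867, 0.1407, 0.2082]
eef_rot: [180.0, 0.0, -165.6]
contact_force: [0.7, 0.5, -1.4]
gripper_width: 0.0872
gripper_force: 0.0
```

Run:
```python
from h import *
st,im=snap("wrist","w8"); print(st["tcp_pos"],st["eef_rot"],st["qd"].round(1),project([.42,.16,.02],st))
u,v=np.int32(project([.42,.16,.02],st)); w=im[max(0,v-60):v+60,u-80:u+80]; print("crop origin",u-80,max(0,v-60)); cv2.imwrite("pics/w8c.png",cv2.resize(w,(0,0),fx=5,fy=5,interpolation=cv2.INTER_CUBIC))
```

```text
[0.48665651 0.14069505 0.20816841] [ 1.79971519e+02  4.38652156e-02 -1.65594634e+02] [ 0.1  1.8  0.  -0.1  0.1 -0. ] [353.13501822 124.6860464 ]
crop origin 273 64
```

View pics/w8c.png

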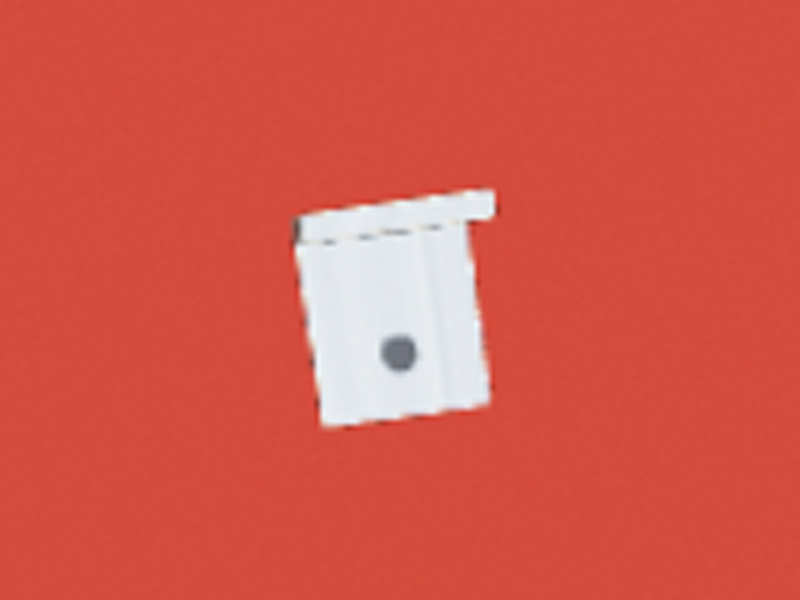

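Close crop: bracket's leg top is the strip (302,217)–(497,190)–(494,216)–(304,243), foot's far corners are (322,428) and (489,404).

Run:
```python
from h import *
st=r.get_state(); px=lambda L: np.array(L)/5+[272.6,63.6]
T=onplane("wrist",px([(302,217),(497,190),(494,216),(304,243)]),.05,st); F=onplane("wrist",px([(322,428),(489,404)]),.006,st)
print("leg top",T.round(4),"width",np.linalg.norm(T[1]-T[0]),np.linalg.norm(T[3]-T[2]),"thick",np.linalg.norm(T[0]-T[3])); print("foot",F.round(4),np.linalg.norm(F[1]-F[0]))
c=T.mean(0); y=T[1]-T[0]; x=F.mean(0)-c; print("leg c",c,"foot end dist (47)",np.linalg.norm(x))
ay=np.degrees(np.arctan2(y[1],y[0])); ax=np.degrees(np.arctan2(x[1],x[0])); fy=F[1]-F[0]
print("y ang",ay,"foot y",np.degrees(np.arctan2(fy[1],fy[0])),"x ang",ax)
print(go(*c,ay+90-180,.022))
```

```text
leg top [[0.4071 0.132 ]
 [0.3911 0.1688]
 [0.3964 0.1696]
 [0.4121 0.1337]] width 0.040128609346298735 0.03915829580150619 thick 0.005324275631435413
foot [[0.4527 0.1507]
 [0.4369 0.1872]] 0.039776902064184716
leg c [0.40168396 0.15104256] foot end dist (47) 0.04669174356465389
y ang 113.54679659178994 foot y 113.31397808839372 x ang 22.549242256067007
(array([0.318, 0.125, 0.742]), np.float64(-0.152), 'mm', array([ 79.6,  31.2, 185.6]), np.float64(-9.1))
```

Emit:
step_arm(plan=[[0.318,0.125,0,-0.152,80],[0.318,0.125,0.1,-0.152,66],[0.318,0.125,0.25,-0.152,66],[0.318,0.125,0.4,-0.152,66],[0.318,0.125,0.55,-0.152,66],[0.318,0.125,0.7,-0.152,66],[0.318,0.125,0.742,-0.152,66],[0.318,0.125,0.742,-0.152,66],[0.318,0.125,0.742,-0.152,28],[0.318,0.125,0.742,-0.152,28],[0.318,0.125,0.742,-0.152,28],[0.318,0.125,0.742,-0.152,28]], newtons=50)

```text
time_s: 19.65
tcp_pos: [0.4024, 0.1516, 0.0236]
eef_rot: [179.9, 0.1, -156.5]
contact_force: [-0.2, 0.2, 0.3]
gripper_width: 0.0448
gripper_force: 0.0
```

Emit:
step_arm(plan=[[0,0,0,0,28],[0,0,0,0,28],[0,0,0,0,28]])

```text
time_s: 19.9
tcp_pos: [0.4023, 0.1516, 0.0235]
eef_rot: [180.0, 0.1, -156.5]
contact_force: [-2.5, 0.3, 7.9]
gripper_width: 0.0395
gripper_force: 50.0
```

Run:
```python
from h import *
print(go(.6214,.2264,-165.6,.12))
```

```text
(array([-0.924, -0.075, -0.384]), np.float64(0.152), 'mm', array([-231. ,  -18.8,  -96. ]), np.float64(9.1))
```

Emit:
step_arm(plan=[[0,0,-0.12,0,28],[0,0,-0.25,0,28],[-0.1,0,-0.37,0,28],[-0.25,-0.02,-0.38,0.07,28],[-0.4,-0.03,-0.38,0.152,28],[-0.55,-0.04,-0.38,0.152,28],[-0.7,-0.06,-0.38,0.152,28],[-0.85,-0.07,-0.38,0.152,28],[-0.924,-0.075,-0.38,0.152,28],[-0.924,-0.075,-0.38,0.152,28],[-0.924,-0.075,-0.38,0.152,28],[-0.924,-0.075,-0.38,0.152,28]])

```text
time_s: 20.9
tcp_pos: [0.62, 0.2254, 0.117]
eef_rot: [-180.0, -0.1, -165.6]
contact_force: [-0.9, 0.4, -1.6]
gripper_width: 0.0395
gripper_force: 50.0
```

Run:
```python
from h import *
st,im=snap("wrist","w9"); print(st["tcp_pos"],st["eef_rot"],st["gripper_width"],st["gripper_force"],go(.6214,.2264,-165.6,.0275))
cv2.imwrite("pics/w9c.png",cv2.resize(im[80:330,180:460],(672,600)))
```

```text
[0.62004344 0.22542528 0.11697905] [-1.79988658e+02 -9.09902031e-02 -1.65617556e+02] 0.03946971898950005 49.999396204948425 (array([-0.007,  0.002,  0.36 ]), np.float64(-0.0), 'mm', array([-1.7,  0.5, 89.9]), np.float64(-0.0))
```

View pics/w9c.png

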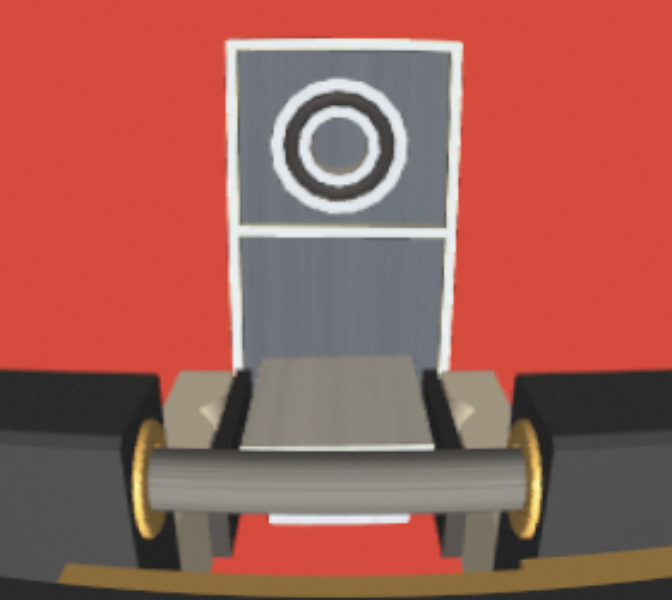

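The bearing lies centred in the narrower bay at (340,145); the bracket is held level above the wider bay.

Emit:
step_arm(plan=[[-0.005,0.002,0.12,0,28],[-0.005,0.002,0.24,0,28],[-0.005,0.002,0.33,0,28],[-0.005,0.002,0.355,0,28],[-0.005,0.002,0.358,0,28],[-0.005,0.002,0.358,0,28],[-0.005,0.002,0.358,0,28],[-0.005,0.002,0.358,0,60],[-0.005,0.002,0.358,0,60],[-0.005,0.002,0.358,0,60],[-0.005,0.002,0.25,0,60],[-0.005,0.002,0.1,0,60]])

```text
time_s: 21.95
tcp_pos: [0.6199, 0.2254, 0.0898]
eef_rot: [-179.9, -0.4, -165.6]
contact_force: [0.7, 0.9, -0.4]
gripper_width: 0.0592
gripper_force: 0.0
```

Emit:
step_arm(plan=[[-0.1,0,-0.15,0,80],[-0.2,-0.2,-0.3,0,80],[-0.3,-0.4,-0.5,0,80],[-0.3,-0.8,-0.6,0,80],[-0.3,-0.8,-0.6,0,80],[-0.3,-0.8,-0.6,0,80],[-0.3,-0.8,-0.6,0,80],[-0.3,-0.8,-0.6,0,80],[-0.3,-0.8,-0.6,0,80],[-0.3,-0.8,-0.6,0,80],[-0.3,-0.8,-0.6,0,80],[-0.3,-0.8,-0.6,0,80]])

```text
time_s: 22.95
tcp_pos: [0.7439, 0.0528, 0.242]
eef_rot: [180.0, -0.1, -165.5]
contact_force: [0.5, 0.6, -0.2]
gripper_width: 0.08
gripper_force: 0.0
```

Run:
```python
from h import *
st,im=snap("wrist","w10"); print(st["tcp_pos"],st["eef_rot"],st["qd"].round(1))
```

```text
[0.7439261 0.0528341 0.2420129] [ 1.79993306e+02 -5.39527796e-02 -1.65514042e+02] [ 0.2 -0.1  0.2  0.2 -0.1  0.1]
```

View pics/w10.png

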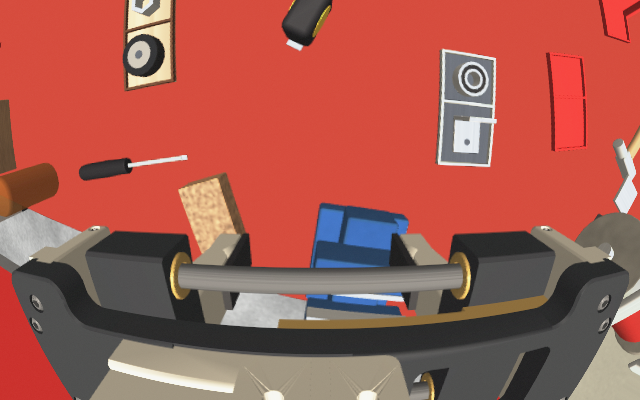

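Bracket stands in the wider bay at (467,135), bearing at (473,78), wheel at (143,55). One last look at both trays from the scene camera.

Run:
```python
from h import *
st,im=snap("scene","s11"); _,t=snap("top","t11")
cv2.imwrite("pics/s11c.png",np.hstack([cv2.resize(im[150:390,190:450],(433,400)),cv2.resize(t[120:220,370:460],(360,400))]))
```

```text
(no output)
```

View pics/s11c.png

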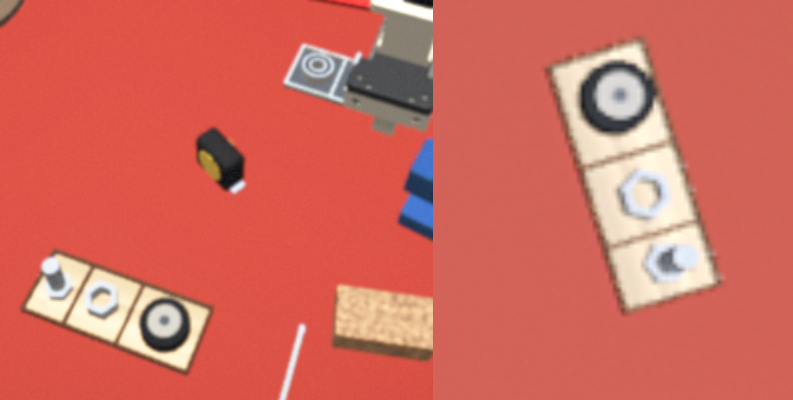

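Run:
```python
from h import *
for n,o,s in (("scene",(190,150),433/260),("top",(370,120),4)):
    m=eyes.camera_model(n)
    def pj(p):
        q=m["world_to_cam"]@np.r_[p,1]; return ((np.array([m["cx"]+f(m)*q[0]/-q[2],m["cy"]-f(m)*q[1]/-q[2]])-o)*s).round(1)
    print(n,"bolt base,top",pj([.5083,-.2628,.0155]),pj([.5083,-.2628,.0655]),"wheel hub at bay centre",pj([.6404,-.223,.028]),"nut",pj([.5657,-.2455,.024]))
```

```text
scene bolt base,top [ 57.1 283.8] [ 49.8 264.9] wheel hub at bay centre [162.2 319.3] nut [101.2 297.7]
top bolt base,top [232.1 259.4] [251.1 253.3] wheel hub at bay centre [184.9  94.5] nut [212.7 187.4]
```

The predictions match the picture: bolt upright, wheel and nut centred in their bays. Contact force is about zero.

```bash
python3 -c "
from plant import workorder; print(workorder.close_job())"
```

```text
the job is handed in; nothing more can be done
None
```

Both kits are made up and the job is handed in: all five parts went into their bays in about 23 s, and the last pictures show them in place; the hand-in gave no verdict.

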